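# Sort sealed rivet tubes by weight

### The job

The two sealed rivet tubes look alike, so sort them by feel, the orange-capped one first and then the blue: lift each one about a centimetre clear of the table and hold it still a moment to feel its weight, then lower it upright into a socket of the yellow rack if it is over 300 g, or of the white rack if it is under (within 50 g of that, either will do). Ease each tube down by feel until it rests on the seat in its socket before letting go, neither dropping it nor pressing hard (the seats take up to 20 N), and leave the other things on the bench where they are.

Things in the scene. Friction and masses are not known exactly. Their poses are not given: they have to be found in the camera images.
- tube_orange: sealed aluminium tube, round, standing upright on the table: diameter 36 mm, height 90 mm, 2.5 mm chamfer round its foot, orange plastic cap (top 12 mm, same diameter) and a thin band of the same colour near the foot. Weighs anything from 100 to 505 g; nothing shows which. Origin: centre of its underside; z up along its axis.
- tube_blue: sealed aluminium tube, round, standing upright on the table: diameter 36 mm, height 90 mm, 2.5 mm chamfer round its foot, blue plastic cap (top 12 mm, same diameter) and a thin band of the same colour near the foot. Weighs anything from 100 to 505 g; nothing shows which. Origin: centre of its underside; z up along its axis.
- rack_full: fixed yellow block 70 x 152 mm, 40 mm high, for the full (heavy) tubes; two round sockets 76 mm apart in a row along its y axis, open at the top, for one tube each (either may be used). Origin: centre of its underside on the table; z up.
- rack_empty: fixed white block 70 x 152 mm, 40 mm high, for the empty (light) tubes; two round sockets 76 mm apart in a row along its y axis, open at the top, for one tube each (either may be used). Origin: centre of its underside on the table; z up.
- rack_full_hole0 (a point): centre of the mouth of the socket at the +y end of rack_full, 40 mm above the table. Bore 38 mm with a 2 mm lead-in chamfer. In it a flat black sprung seat of slippery plastic (the bore is slippery too), whose height was set by hand and is not measured: anywhere from 20 to 36 mm below the mouth, different in each socket. Its spring gives about 1 mm per 5 N, at most 3 mm, then is hard. A seated tube stands on it, so stands 53 to 70 mm proud of the block.
- rack_full_hole1 (a point): centre of the mouth of the socket at the -y end of rack_full, 40 mm above the table. Bore 38 mm with a 2 mm lead-in chamfer. In it a flat black sprung seat of slippery plastic (the bore is slippery too), whose height was set by hand and is not measured: anywhere from 20 to 36 mm below the mouth, different in each socket. Its spring gives about 1 mm per 5 N, at most 3 mm, then is hard. A seated tube stands on it, so stands 53 to 70 mm proud of the block.
- rack_empty_hole0 (a point): centre of the mouth of the socket at the +y end of rack_empty, 40 mm above the table. Bore 38 mm with a 2 mm lead-in chamfer. In it a flat black sprung seat of slippery plastic (the bore is slippery too), whose height was set by hand and is not measured: anywhere from 20 to 36 mm below the mouth, different in each socket. Its spring gives about 1 mm per 5 N, at most 3 mm, then is hard. A seated tube stands on it, so stands 53 to 70 mm proud of the block.
- rack_empty_hole1 (a point): centre of the mouth of the socket at the -y end of rack_empty, 40 mm above the table. Bore 38 mm with a 2 mm lead-in chamfer. In it a flat black sprung seat of slippery plastic (the bore is slippery too), whose height was set by hand and is not measured: anywhere from 20 to 36 mm below the mouth, different in each socket. Its spring gives about 1 mm per 5 N, at most 3 mm, then is hard. A seated tube stands on it, so stands 53 to 70 mm proud of the block.
- punch: steel setting punch lying on the table between the tubes and racks, 110 mm long, 12 to 16 mm wide; origin under its middle, long axis x. Bystander.
- rivet_dish: white ceramic dish, 70 mm across, 30 mm high, between the racks; origin at the centre of its underside. Bystander.
- dye: amber dye bottle, 48 mm across, 110 mm high; origin at the centre of its underside. Bystander.
- mallet: hammer with a wooden handle, about 250 mm long, lying to the left of the racks; origin near its middle, long axis x. Bystander.
- last: wooden last block, about 110 x 60 mm, 70 mm high, beyond the racks; origin under its middle. Bystander.

How it is judged (in metres and radians):
On the way, in this order (a step that is already met when the one before it is completed fails the run):
1. the orange tube is held still, just clear of the table (3 to 30 mm), about upright (height (world z) of tube_orange between 0.003 and 0.03 m and angle between tube_orange's own z axis and vertical below 0.2 rad and contact force between the fingers and tube_orange above 1 N and linear speed of tube_orange below 0.02 m/s), for 0.4 s.
2. the orange tube stands released in a socket of the rack for its weight (((z of tube_orange in the frame of rack_full between 0 and 0.024 m and x of tube_orange in the frame of rack_full between -0.02 and 0.02 m and y of tube_orange in the frame of rack_full between -0.06 and 0.06 m and angle between tube_orange's own z axis and vertical below 0.06 rad and contact force between the fingers and tube_orange below 0.05 N and linear speed of tube_orange below 0.02 m/s and contact force between tube_orange and rack_full above 2.4525 N) or (z of tube_orange in the frame of rack_empty between 0 and 0.024 m and x of tube_orange in the frame of rack_empty between -0.02 and 0.02 m and y of tube_orange in the frame of rack_empty between -0.06 and 0.06 m and angle between tube_orange's own z axis and vertical below 0.06 rad and contact force between the fingers and tube_orange below 0.05 N and linear speed of tube_orange below 0.02 m/s and contact force between tube_orange and rack_empty between 0.5 and 3.4335 N))), for 0.3 s.
3. the blue tube is held still, just clear of the table (3 to 30 mm), about upright (height (world z) of tube_blue between 0.003 and 0.03 m and angle between tube_blue's own z axis and vertical below 0.2 rad and contact force between the fingers and tube_blue above 1 N and linear speed of tube_blue below 0.02 m/s), for 0.4 s.
4. the blue tube stands released in a socket of the rack for its weight (((z of tube_blue in the frame of rack_full between 0 and 0.024 m and x of tube_blue in the frame of rack_full between -0.02 and 0.02 m and y of tube_blue in the frame of rack_full between -0.06 and 0.06 m and angle between tube_blue's own z axis and vertical below 0.06 rad and contact force between the fingers and tube_blue below 0.05 N and linear speed of tube_blue below 0.02 m/s and contact force between tube_blue and rack_full above 2.4525 N) or (z of tube_blue in the frame of rack_empty between 0 and 0.024 m and x of tube_blue in the frame of rack_empty between -0.02 and 0.02 m and y of tube_blue in the frame of rack_empty between -0.06 and 0.06 m and angle between tube_blue's own z axis and vertical below 0.06 rad and contact force between the fingers and tube_blue below 0.05 N and linear speed of tube_blue below 0.02 m/s and contact force between tube_blue and rack_empty between 0.5 and 3.4335 N))), for 0.3 s.
At the end, for the whole second after the job is handed in: Each tube stands upright (within 0.06 rad), let go and still, in a socket with its foot at least 16 mm below the mouth and its weight on the rack: tubes over 350 g in the yellow rack, tubes under 250 g in the white one, those between in either; both may be in the same rack (((z of tube_orange in the frame of rack_full between 0 and 0.024 m and x of tube_orange in the frame of rack_full between -0.02 and 0.02 m and y of tube_orange in the frame of rack_full between -0.06 and 0.06 m and angle between tube_orange's own z axis and vertical below 0.06 rad and contact force between the fingers and tube_orange below 0.05 N and linear speed of tube_orange below 0.02 m/s and contact force between tube_orange and rack_full above 2.4525 N) or (z of tube_orange in the frame of rack_empty between 0 and 0.024 m and x of tube_orange in the frame of rack_empty between -0.02 and 0.02 m and y of tube_orange in the frame of rack_empty between -0.06 and 0.06 m and angle between tube_orange's own z axis and vertical below 0.06 rad and contact force between the fingers and tube_orange below 0.05 N and linear speed of tube_orange below 0.02 m/s and contact force between tube_orange and rack_empty between 0.5 and 3.4335 N)) and ((z of tube_blue in the frame of rack_full between 0 and 0.024 m and x of tube_blue in the frame of rack_full between -0.02 and 0.02 m and y of tube_blue in the frame of rack_full between -0.06 and 0.06 m and angle between tube_blue's own z axis and vertical below 0.06 rad and contact force between the fingers and tube_blue below 0.05 N and linear speed of tube_blue below 0.02 m/s and contact force between tube_blue and rack_full above 2.4525 N) or (z of tube_blue in the frame of rack_empty between 0 and 0.024 m and x of tube_blue in the frame of rack_empty between -0.02 and 0.02 m and y of tube_blue in the frame of rack_empty between -0.06 and 0.06 m and angle between tube_blue's own z axis and vertical below 0.06 rad and contact force between the fingers and tube_blue below 0.05 N and linear speed of tube_blue below 0.02 m/s and contact force between tube_blue and rack_empty between 0.5 and 3.4335 N))); the robot touches nothing.
It fails at once if the orange tube is dropped or knocked (moves faster than 0.25 m/s with no finger on it: a fall of about 3 mm) (contact force between the fingers and tube_orange below 0.05 N and linear speed of tube_orange above 0.25 m/s).
It fails at once if the orange tube is pressed against a rack with more than 20 N (contact force between tube_orange and rack_full above 20 N or contact force between tube_orange and rack_empty above 20 N).
It fails at once if the blue tube is dropped or knocked (moves faster than 0.25 m/s with no finger on it: a fall of about 3 mm) (contact force between the fingers and tube_blue below 0.05 N and linear speed of tube_blue above 0.25 m/s).
It fails at once if the blue tube is pressed against a rack with more than 20 N (contact force between tube_blue and rack_full above 20 N or contact force between tube_blue and rack_empty above 20 N).
It fails at once if a bystander (punch, dish, dye bottle, hammer, last) is shifted by more than 30 mm (distance of any of punch, rivet_dish, dye, mallet, last from where it was at the start of the episode above 0.03 m).
It also fails if it takes over 66 s, if anything falls off the work surface, if the arm or the gripper's body presses on something with over 40 N, if the wrist force passes 120 N, or if a joint passes its speed limit or range.

### The arm

A 6-joint arm with a two-finger parallel gripper is mounted at the origin on the work surface. World frame = base frame: x ahead of the robot, y to its left, z up, the work surface at z = 0. Lengths are in mm, angles in rad, forces in N, time in s.
With the tool pointing down it reaches from about 400 to 825 mm from the base axis. Payload 7 kg.
Tool frame: the origin (TCP) lies at the very end of the fingers, on their centre line; the grasp point (between the pads) lies 19 mm behind it; z points along the fingers, y is the line along which they close (so a half turn about z gives the same grasp; the last joint's range is limited). The gripper opens to 85 mm and grips with 20 to 120 N. Pads are 22 mm wide; open, the fingers measure 114 mm over their backs; the gripper's body (76 mm by 85 mm) begins 54 mm behind the grasp point. The pads swing forward as they close: fully open they stand 13 mm farther back than shut.
Start: joints at [1.401, 0.359, 0.012, 0, -1.224, -0.288], TCP at [298.338, 605.466, 231.302] pointing down, gripper open.
Joint ranges: [-3.07, 3.07], [-1.43, 2.12], [-1.02, 1.25], [-3.03, 1.67], [-3.05, -0], [-3.03, 3.03]. Speed limits (rad/s): [2.39, 2.39, 3.01, 3.14, 3.14, 3.14].

### API

Orientations are given as a rotation vector (axis times angle).
In Python, from rig import sensors, vision, manip gives the robot as it stands.
- The arm moves only by the shell command python3 -m pendant 'ROWS' [OPENING] [FORCE]. ROWS is JSON, a list of rows, each an object of numbers: "tx", "ty", "tz": the shift along the world's x, y, z as a fraction of full scale; "rx", "ry", "rz": the turn, a rotation vector about the world's x, y, z as a fraction of full scale. In form: [{"tx": .., "ty": .., "tz": .., "rx": .., "ry": .., "rz": ..}, ...]. A call has exactly 5 rows; each row shifts and turns the commanded pose from where the row before left it; what a row does not reach is not made up. Full scale, the value 1, is 2.5 cm for a shift and 10 degrees for a turn. A row lasts 1/8 s, in which the tool goes at most 62.5 mm and 10.7 degrees, less where a joint would pass 70% of its speed; a pose out of reach is approached as far as the arm can. A call with a number of a shift or a turn outside -1 to 1 is refused whole. A call with a gripper value outside its range is refused whole. OPENING is the finger opening in mm, from 0 to 85.4, set as the call begins (- or left out, the last holds). The fingers move at their own pace and stop on an object; FORCE is the grip in N (left out, the last holds). Time passes only in rows, so rows that do not move let the fingers close, or fill a call up. It gives the time, the measured TCP pose, the force, the opening and the grip force at its end, in the units of the state.
- sensors.state(): the state, without advancing time (a new reading comes with each control period).
- vision.get_image(name): name is "scene" or "top" or "wrist"; returns a dict with "pixels" (480x640x3 uint8, blue, green, red), "K" (3x3 intrinsics, pixels), "R" (3x3) and "t" (3): a world point X has camera coordinates R X + t. Camera axes: x right, y down, z forward; pixel columns grow to the right and rows downward; lengths in mm; the calibration is good to about 2 mm. A picture is of the moment at which its call begins. There is no depth.
- manip.sign_off(): hands the job in; it is judged then, once.
The state is a dict: "t": time; "joint_pos": joint angles; "joint_velocities": joint speeds; "joint_efforts": joint torques, N m; "tool_pos": TCP position; "orientation": TCP orientation; "force": force on the tool from outside, world axes, zero at the start; "wrist_torque": the same for the moment, N m; "width": finger opening in mm; "grasp_force": force on a finger pad.
Only numpy, scipy, OpenCV 4.12 (cv2) and the standard library are available. Lean on these libraries where they do the work, as an engineer would, in place of code of your own. Each camera call takes 0.05 s, during which the arm holds its last target. There are 200 camera calls.

## Working session

There is one attempt and no reset: what is moved stays moved. The work goes in short steps, Python scripts to look and compute and a shell command to move; the robot and the scene stay as the last step left them, time stands still between calls to the robot, and variables do not carry over. Pictures are saved under pics/ and viewed, at most 10 in all, crops included, and the job is handed in when it is done.

```bash
mkdir -p pics; cat > h.py <<'E'
import numpy as np, cv2
from rig import sensors, vision, manip
def ray(im,u,v,z):
    K,R,t=[np.array(im[k],float) for k in("K","R","t")]
    d=R.T@np.linalg.inv(K)@np.array([u,v,1.]); c=-R.T@t.ravel()
    return c+d*(z-c[2])/d[2]
def proj(im,X):
    K,R,t=[np.array(im[k],float) for k in("K","R","t")]
    p=K@(R@np.array(X,float)+t.ravel()); return p[:2]/p[2]
E
python3 - <<'E'
from h import *
import pickle
for n in("scene","top"):
    im=vision.get_image(n); cv2.imwrite(f"pics/{n}0.png",im["pixels"]); pickle.dump(im,open(n+".pkl","wb"))
    R=np.array(im["R"]);print(n,-R.T@np.array(im["t"]).ravel(),np.array(im["K"])[0])
print(sensors.state())
E
```

```text
scene [1304.40772446  122.45625182  728.26532736] [446.43169395   0.         318.62354023]
top [485.8773598   25.76031425 970.20129724] [461.13413298   0.         318.09643749]
{'t': 0.1, 'joint_pos': array([ 1.40109540e+00,  3.59317304e-01,  1.11817100e-02, -3.07280420e-04,
       -1.22411302e+00, -2.88079151e-01]), 'joint_velocities': array([-0.0016229 , -0.00106001,  0.00278258, -0.00016851,  0.00057579,
        0.00054724]), 'joint_efforts': array([-1.30213488e-03, -5.84762478e+01,  2.94107902e+01,  6.95450574e+00,
       -3.18266648e-03,  8.04912275e-06]), 'tool_pos': array([298.16998786, 605.10525553, 230.46987715]), 'orientation': array([ 3.05819041e+00, -7.12644005e-01, -3.17949525e-04]), 'force': array([ 0.69048325,  1.00399159, -0.14141899]), 'wrist_torque': array([ 0.04833691,  0.00473876, -0.01519564]), 'grasp_force': 0.0, 'width': 85.54977544287543}
```

View pics/top0.png

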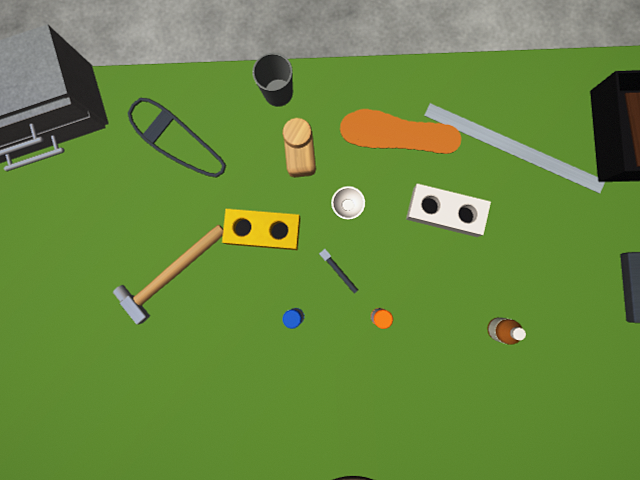

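View pics/scene0.png

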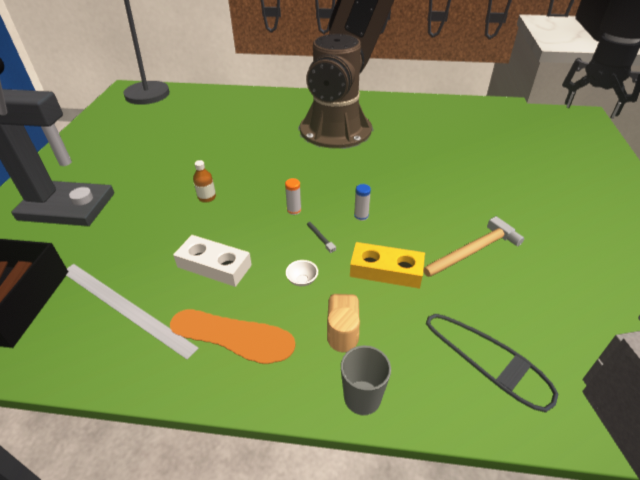

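The top view shows the orange cap at (383,319), the blue cap at (292,318), the yellow sockets at (242,227) and (279,230), and the white sockets at (430,204) and (468,214). The dish is at (348,203) and the punch at (338,270). The scene view shows the same layout with nothing blocking the tubes.

```bash
python3 - <<'E'
from h import *
import pickle
im=pickle.load(open("top.pkl","rb")); hsv=cv2.cvtColor(im["pixels"],cv2.COLOR_BGR2HSV)
def comps(m): 
    c,_=cv2.findContours(m,cv2.RETR_EXTERNAL,cv2.CHAIN_APPROX_NONE); return c
sub=lambda m,x0,y0,x1,y1:(lambda o:(o.__setitem__((slice(y0,y1),slice(x0,x1)),m[y0:y1,x0:x1]),o)[1])(np.zeros_like(m))
def big(lo,hi,box):
    return max(comps(sub(cv2.inRange(hsv,lo,hi),*box)),key=cv2.contourArea)
for n,lo,hi,box,in(("orange",(5,150,120),(20,255,255),(360,300,405,340)),("blue",(100,120,60),(130,255,255),(270,300,315,340))):
    (u,v),r=cv2.minEnclosingCircle(big(lo,hi,box)); p=ray(im,u,v,90); print(n,u,v,r,p.round(1),"diam",2*r*880/461)
for n,box,lo,hi in(("yellow",(215,200,305,255),(20,120,60),(35,255,255)),("white",(400,180,495,240),(0,0,130),(180,60,255))):
    c=big(lo,hi,box); q=cv2.boxPoints(cv2.minAreaRect(c)); print(n,[ray(im,*a,40)[:2].round(0).tolist() for a in q])
    f=cv2.drawContours(np.zeros(hsv.shape[:2],np.uint8),[cv2.convexHull(c)],-1,255,-1)
    dark=cv2.bitwise_and(f,cv2.inRange(hsv[:,:,2],0,110))
    for d in comps(dark):
        if cv2.contourArea(d)>80:
            (u,v),r=cv2.minEnclosingCircle(d); e=cv2.fitEllipse(d); print("  hole",e, ray(im,*e[0],40).round(1), 2*r*930/461)
E
```

```text
orange 382.80517578125 318.7676086425781 9.769641876220703 [430.1 -61.8  90. ] diam 37.298415839801386
blue 291.5 318.5 9.617792129516602 [433.9 110.   90. ] diam 36.7186857873085
yellow [[585.0, 256.0], [659.0, 250.0], [642.0, 94.0], [568.0, 101.0]]
  hole ((278.4205322265625, 229.76588439941406), (16.895606994628906, 17.29115104675293), 76.294189453125) [610.4 138.9  40. ] 36.280089107356204
  hole ((241.65859985351562, 226.8941650390625), (16.374765396118164, 17.108367919921875), 63.284610748291016) [618.3 214.4  40. ] 35.609398922537515
white [[630.0, -122.0], [700.0, -141.0], [659.0, -293.0], [589.0, -272.0]]
  hole ((465.7740478515625, 213.60952758789062), (13.453573226928711, 18.04444694519043), 169.94053649902344) [ 633.2 -241.1   40. ] 36.368761579799035
  hole ((429.506103515625, 204.60552978515625), (14.886373519897461, 17.78377342224121), 158.1742401123047) [ 653.7 -169.4   40. ] 36.27616050703665
```

```bash

R='x'
python3 -m pendant '[{"ty":-0.9,"tx":0.18,"rz":-0.24},{"ty":-0.9,"tx":0.18,"rz":-0.24},{"ty":-0.9,"tx":0.18,"rz":-0.24},{"ty":-0.9,"tx":0.18,"rz":-0.24},{"ty":-0.9,"tx":0.18,"rz":-0.24}]' 85
python3 -m pendant '[{"ty":-0.9,"tx":0.18,"rz":-0.24},{"ty":-0.9,"tx":0.18,"rz":-0.24},{"ty":-0.9,"tx":0.18,"rz":-0.24},{"ty":-0.9,"tx":0.18,"rz":-0.24},{"ty":-0.9,"tx":0.18,"rz":-0.24}]' >/dev/null
python3 -m pendant '[{"ty":-0.9,"tx":0.18,"rz":-0.24},{"ty":-0.9,"tx":0.18,"rz":-0.24},{"ty":-0.9,"tx":0.18,"rz":-0.24},{"ty":-0.9,"tx":0.18,"rz":-0.24},{"ty":-0.9,"tx":0.18,"rz":-0.24}]' >/dev/null
python3 -m pendant '[{"ty":-0.9,"tx":0.18,"rz":-0.24},{"ty":-0.9,"tx":0.18,"rz":-0.24},{"ty":-0.9,"tx":0.18,"rz":-0.24},{"ty":-0.9,"tx":0.18,"rz":-0.24},{"ty":-0.9,"tx":0.18,"rz":-0.24}]' >/dev/null
python3 -m pendant '[{"ty":-0.9,"tx":0.18,"rz":-0.24},{"ty":-0.9,"tx":0.18,"rz":-0.24},{"ty":-0.9,"tx":0.18,"rz":-0.24},{"ty":-0.9,"tx":0.18,"rz":-0.24},{"ty":-0.9,"tx":0.18,"rz":-0.24}]' >/dev/null
python3 -m pendant '[{"ty":-0.9,"tx":0.18,"rz":-0.24},{"ty":-0.9,"tx":0.18,"rz":-0.24},{"ty":-0.8,"tx":0.15,"rz":-0.24},{"ty":-0.7,"tx":0.1,"rz":-0.24},{"ty":-0.4,"rz":-0.24}]' 
python3 - <<'E'
from h import *
im=vision.get_image("wrist"); cv2.imwrite("pics/w1.png",im["pixels"])
import pickle; pickle.dump(im,open("w1.pkl","wb"))
s=sensors.state(); print(s["t"],s["tool_pos"],s["orientation"],s["force"])
print("cam",-np.array(im["R"]).T@np.array(im["t"]).ravel(),"tube px",proj(im,[430,-62,90]))
E
```

```text
0.15 [298.18826777 605.17495775 230.59011397] [ 3.05843286e+00 -7.12608177e-01 -2.59932200e-04] [ 0.31805987  0.04767488 -0.20917903]
cam [364.79923006 572.98021104 373.2020903 ] tube px [1393.06533413 -558.45648671]schema error: expected keys tx, ty, tz, rx, ry, rz
schema error: expected keys tx, ty, tz, rx, ry, rz
schema error: expected keys tx, ty, tz, rx, ry, rz
schema error: expected keys tx, ty, tz, rx, ry, rz
schema error: expected keys tx, ty, tz, rx, ry, rz
schema error: expected keys tx, ty, tz, rx, ry, rz
```

View pics/w1.png

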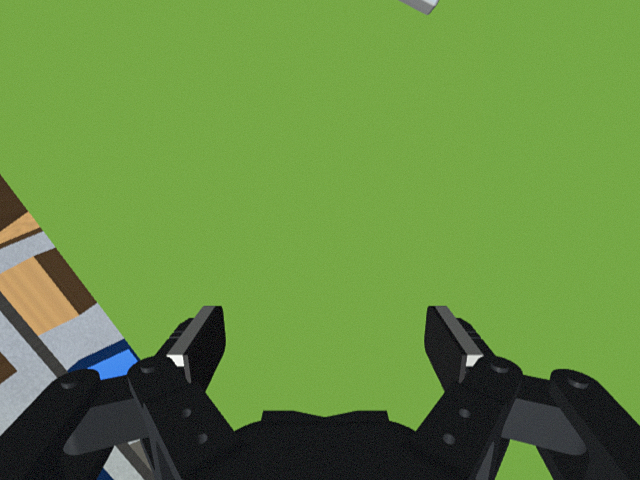

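The wrist picture shows only the bare table and the open fingers. The calls were refused because every row needs all six keys, so the arm has not moved.

```bash

python3 -m pendant '[{"ty":-0.9,"tx":0.18,"rz":-0.24,"tz":0,"rx":0,"ry":0},{"ty":-0.9,"tx":0.18,"rz":-0.24,"tz":0,"rx":0,"ry":0},{"ty":-0.9,"tx":0.18,"rz":-0.24,"tz":0,"rx":0,"ry":0},{"ty":-0.9,"tx":0.18,"rz":-0.24,"tz":0,"rx":0,"ry":0},{"ty":-0.9,"tx":0.18,"rz":-0.24,"tz":0,"rx":0,"ry":0}]' 85
python3 -m pendant '[{"ty":-0.9,"tx":0.18,"rz":-0.24,"tz":0,"rx":0,"ry":0},{"ty":-0.9,"tx":0.18,"rz":-0.24,"tz":0,"rx":0,"ry":0},{"ty":-0.9,"tx":0.18,"rz":-0.24,"tz":0,"rx":0,"ry":0},{"ty":-0.9,"tx":0.18,"rz":-0.24,"tz":0,"rx":0,"ry":0},{"ty":-0.9,"tx":0.18,"rz":-0.24,"tz":0,"rx":0,"ry":0}]' >/dev/null
python3 -m pendant '[{"ty":-0.9,"tx":0.18,"rz":-0.24,"tz":0,"rx":0,"ry":0},{"ty":-0.9,"tx":0.18,"rz":-0.24,"tz":0,"rx":0,"ry":0},{"ty":-0.9,"tx":0.18,"rz":-0.24,"tz":0,"rx":0,"ry":0},{"ty":-0.9,"tx":0.18,"rz":-0.24,"tz":0,"rx":0,"ry":0},{"ty":-0.9,"tx":0.18,"rz":-0.24,"tz":0,"rx":0,"ry":0}]' >/dev/null
python3 -m pendant '[{"ty":-0.9,"tx":0.18,"rz":-0.24,"tz":0,"rx":0,"ry":0},{"ty":-0.9,"tx":0.18,"rz":-0.24,"tz":0,"rx":0,"ry":0},{"ty":-0.9,"tx":0.18,"rz":-0.24,"tz":0,"rx":0,"ry":0},{"ty":-0.9,"tx":0.18,"rz":-0.24,"tz":0,"rx":0,"ry":0},{"ty":-0.9,"tx":0.18,"rz":-0.24,"tz":0,"rx":0,"ry":0}]' >/dev/null
python3 -m pendant '[{"ty":-0.9,"tx":0.18,"rz":-0.24,"tz":0,"rx":0,"ry":0},{"ty":-0.9,"tx":0.18,"rz":-0.24,"tz":0,"rx":0,"ry":0},{"ty":-0.9,"tx":0.18,"rz":-0.24,"tz":0,"rx":0,"ry":0},{"ty":-0.9,"tx":0.18,"rz":-0.24,"tz":0,"rx":0,"ry":0},{"ty":-0.9,"tx":0.18,"rz":-0.24,"tz":0,"rx":0,"ry":0}]' >/dev/null
python3 -m pendant '[{"ty":-0.9,"tx":0.18,"rz":-0.24,"tz":0,"rx":0,"ry":0},{"ty":-0.9,"tx":0.18,"rz":-0.24,"tz":0,"rx":0,"ry":0},{"ty":-0.8,"tx":0.15,"rz":-0.24,"tz":0,"rx":0,"ry":0},{"ty":-0.7,"tx":0.1,"rz":-0.24,"tz":0,"rx":0,"ry":0},{"ty":-0.4,"tx":0,"rz":-0.24,"tz":0,"rx":0,"ry":0}]' 
python3 - <<'E'
from h import *
im=vision.get_image("wrist"); cv2.imwrite("pics/w2.png",im["pixels"])
import pickle; pickle.dump(im,open("w2.pkl","wb"))
s=sensors.state(); print(s["t"],s["tool_pos"],s["orientation"],s["force"],s["width"])
print("cam",-np.array(im["R"]).T@np.array(im["t"]).ravel(),"tube px",proj(im,[430,-62,90]))
E
```

```text
t: 0.78
tool_pos: [320.9, 491.9, 231.1]
orientation: [2.967, -1.031, -0.0]
force: [-0.7, -0.2, 0.8]
width: 84.9
grasp_force: 0.0
t: 3.9
tool_pos: [425.8, -50.8, 231.2]
orientation: [2.052, -2.379, -0.0]
force: [-0.4, 0.2, -0.2]
width: 85.1
grasp_force: 0.0
3.95 [425.69345982 -51.14515565 231.18620116] [ 2.04930806e+00 -2.38058227e+00 -1.52875444e-04] [-0.15455736 -0.48446633 -0.07487226] 84.77349694968632
cam [ 414.9795654  -123.70108938  373.96236914] tube px [317.4665937  220.05870323]
```

View pics/w2.png

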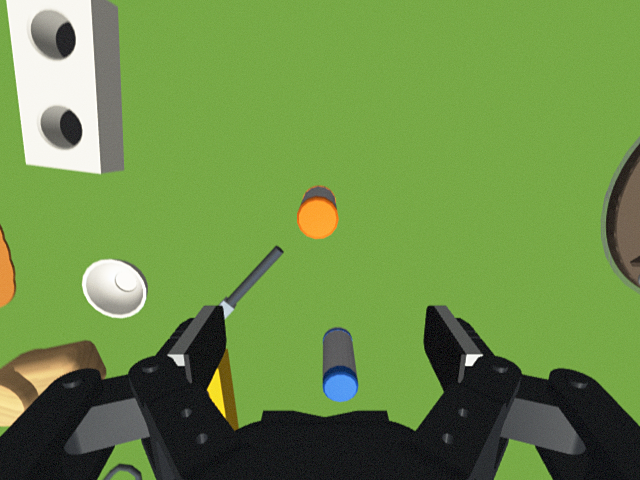

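The wrist view shows the orange cap centre at about (318,217), the blue cap at (341,384), and the white sockets at about (54,34) and (62,127).

```bash
python3 - <<'E'
from h import *
import pickle
im=pickle.load(open("w2.pkl","rb")); hsv=cv2.cvtColor(im["pixels"],cv2.COLOR_BGR2HSV)
def circ(m,box,z,mn=100):
    x0,y0,x1,y1=box; cs,_=cv2.findContours(m[y0:y1,x0:x1],cv2.RETR_LIST,cv2.CHAIN_APPROX_NONE)
    for c in cs:
        if mn<cv2.contourArea(c)<6000:
            e=cv2.fitEllipse(cv2.convexHull(c)); u,v=e[0][0]+x0,e[0][1]+y0
            cz=-(np.array(im["R"]).T@np.array(im["t"]).ravel())[2]
            print((round(u,1),round(v,1)),ray(im,u,v,z).round(1),"axes mm",np.round(np.array(e[1])*(cz-z)/im["K"][0][0],1))
circ(cv2.inRange(hsv,(8,200,230),(25,255,255)),(290,180,350,250),90)
circ(cv2.inRange(hsv,(100,120,150),(130,255,255)),(310,340,370,410),90)
print("white"); circ(cv2.inRange(hsv,(0,0,0),(180,80,225)),(15,0,98,165),40)
print(hsv[60,80],hsv[34,40],hsv[127,45],hsv[120,20:90:6,2])
E
```

```text
(317.3, 219.0) [430.  -62.9  90. ] axes mm [31.6 33.4]
(340.2, 387.1) [433.5 108.6  90. ] axes mm [23.1 29.1]
white
(60.4, 127.3) [ 653.9 -172.3   40. ] axes mm [39.6 46.5]
(52.2, 34.8) [ 633.2 -245.2   40. ] axes mm [43.3 51.9]
(98.0, 69.6) [ 603.4 -213.4   40. ] axes mm [  8.  205.6]
[ 25   6 248] [ 26  15 120] [ 15  24 108] [198 249 248 237 132 135 140  31  45  40 254 249]
```

```bash

python3 -m pendant '[{"tx":0.17,"ty":-0.45,"tz":-0.6,"rx":0,"ry":0,"rz":0},{"tx":0,"ty":0,"tz":-1,"rx":0,"ry":0,"rz":0},{"tx":0,"ty":0,"tz":-1,"rx":0,"ry":0,"rz":0},{"tx":0,"ty":0,"tz":-1,"rx":0,"ry":0,"rz":0},{"tx":0,"ty":0,"tz":-1,"rx":0,"ry":0,"rz":0}]' 85 >/dev/null
python3 -m pendant '[{"tx":0,"ty":0,"tz":-0.9,"rx":0,"ry":0,"rz":0},{"tx":0,"ty":0,"tz":-0.8,"rx":0,"ry":0,"rz":0},{"tx":0,"ty":0,"tz":-0.6,"rx":0,"ry":0,"rz":0},{"tx":0,"ty":0,"tz":-0.3,"rx":0,"ry":0,"rz":0},{"tx":0,"ty":0,"tz":0,"rx":0,"ry":0,"rz":0}]'
python3 -m pendant '[{"tx":0,"ty":0,"tz":0,"rx":0,"ry":0,"rz":0},{"tx":0,"ty":0,"tz":0,"rx":0,"ry":0,"rz":0},{"tx":0,"ty":0,"tz":0,"rx":0,"ry":0,"rz":0},{"tx":0,"ty":0,"tz":0,"rx":0,"ry":0,"rz":0},{"tx":0,"ty":0,"tz":0,"rx":0,"ry":0,"rz":0}]' 30 40
python3 -c "
from h import *
print(sensors.state())"
```

```text
t: 5.2
tool_pos: [430.1, -60.8, 51.1]
orientation: [2.056, -2.374, -0.0]
force: [-0.5, 0.1, 0.5]
width: 85.0
grasp_force: 0.0
t: 5.82
tool_pos: [430.7, -60.7, 51.8]
orientation: [-2.056, 2.374, -0.001]
force: [-1.4, 0.4, 6.0]
width: 34.8
grasp_force: 39.7
{'t': 5.825, 'joint_pos': array([ 3.16778661e-01,  1.76171507e-01, -7.33720855e-01,  3.12773632e-04,
       -6.60084062e-01, -4.60434279e-01]), 'joint_velocities': array([ 0.00052579, -0.00072946, -0.00032161, -0.00135858, -0.00186983,
       -0.00051924]), 'joint_efforts': array([-9.49812331e-02, -3.14317524e+01,  1.82370847e+01,  4.17524189e+00,
        4.83923145e-01,  2.63405323e-02]), 'tool_pos': array([430.70916374, -60.72400647,  51.84202255]), 'orientation': array([-2.05613612e+00,  2.37436795e+00, -7.75554648e-04]), 'force': array([-1.42406575,  0.42072497,  5.99360295]), 'wrist_torque': array([0.14369965, 0.55452413, 0.01719723]), 'grasp_force': 39.736732895253226, 'width': 34.8089874526431}
```

```bash

python3 -m pendant '[{"tx":0,"ty":0,"tz":0.12,"rx":0,"ry":0,"rz":0},{"tx":0,"ty":0,"tz":0.24,"rx":0,"ry":0,"rz":0},{"tx":0,"ty":0,"tz":0.12,"rx":0,"ry":0,"rz":0},{"tx":0,"ty":0,"tz":0,"rx":0,"ry":0,"rz":0},{"tx":0,"ty":0,"tz":0,"rx":0,"ry":0,"rz":0}]'
for i in 1 2; do python3 -m pendant '[{"tx":0,"ty":0,"tz":0,"rx":0,"ry":0,"rz":0},{"tx":0,"ty":0,"tz":0,"rx":0,"ry":0,"rz":0},{"tx":0,"ty":0,"tz":0,"rx":0,"ry":0,"rz":0},{"tx":0,"ty":0,"tz":0,"rx":0,"ry":0,"rz":0},{"tx":0,"ty":0,"tz":0,"rx":0,"ry":0,"rz":0}]';done
python3 - <<'E'
from h import *
im=vision.get_image("wrist"); cv2.imwrite("pics/w3.png",im["pixels"])
import pickle; pickle.dump(im,open("w3.pkl","wb"))
print(sensors.state()["force"])
E
```

```text
t: 6.45
tool_pos: [430.2, -60.8, 63.2]
orientation: [2.056, -2.375, -0.0]
force: [-0.3, -0.4, -1.6]
width: 34.9
grasp_force: 39.9
t: 7.08
tool_pos: [430.3, -60.8, 63.3]
orientation: [2.056, -2.375, -0.0]
force: [-0.7, 0.5, -1.2]
width: 35.0
grasp_force: 39.9
t: 7.7
tool_pos: [430.3, -60.8, 63.3]
orientation: [-2.056, 2.375, 0.0]
force: [0.1, -0.0, -1.3]
width: 34.9
grasp_force: 39.9
[ 0.04742617  0.93677799 -0.84239747]
```

Orange weighs about 1.3 N (130 g), so it goes to the white rack.

```bash

python3 -m pendant '[{"tx":0,"ty":0,"tz":0.5,"rx":0,"ry":0,"rz":0},{"tx":0,"ty":0,"tz":0.9,"rx":0,"ry":0,"rz":0},{"tx":0.5,"ty":-0.1,"tz":0.5,"rx":0,"ry":0,"rz":-0.1},{"tx":0.9,"ty":-0.16,"tz":0,"rx":0,"ry":0,"rz":-0.1},{"tx":0.9,"ty":-0.16,"tz":0,"rx":0,"ry":0,"rz":-0.1}]'
python3 -m pendant '[{"tx":0.9,"ty":-0.16,"tz":0,"rx":0,"ry":0,"rz":-0.1},{"tx":0.9,"ty":-0.16,"tz":0,"rx":0,"ry":0,"rz":-0.1},{"tx":0.9,"ty":-0.16,"tz":0,"rx":0,"ry":0,"rz":-0.1},{"tx":0.9,"ty":-0.16,"tz":0,"rx":0,"ry":0,"rz":-0.1},{"tx":0.9,"ty":-0.16,"tz":0,"rx":0,"ry":0,"rz":0}]'
python3 -m pendant '[{"tx":0.9,"ty":-0.16,"tz":0,"rx":0,"ry":0,"rz":0},{"tx":0.7,"ty":-0.16,"tz":0,"rx":0,"ry":0,"rz":0},{"tx":0.3,"ty":-0.16,"tz":0,"rx":0,"ry":0,"rz":0},{"tx":0,"ty":0,"tz":0,"rx":0,"ry":0,"rz":0},{"tx":0,"ty":0,"tz":0,"rx":0,"ry":0,"rz":0}]'
python3 - <<'E'
from h import *
import pickle
im=vision.get_image("wrist"); cv2.imwrite("pics/w4.png",im["pixels"])
pickle.dump(im,open("w4.pkl","wb"))
s=sensors.state();print(s["tool_pos"],s["force"])
E
```

```text
t: 8.38
tool_pos: [488.9, -71.3, 112.2]
orientation: [-1.992, 2.427, -0.001]
force: [0.6, 1.5, -1.7]
width: 35.1
grasp_force: 40.1
t: 9.0
tool_pos: [601.1, -91.5, 111.7]
orientation: [-1.907, 2.496, -0.0]
force: [0.4, 0.9, -1.4]
width: 35.1
grasp_force: 40.1
t: 9.62
tool_pos: [647.2, -103.2, 111.0]
orientation: [1.907, -2.496, -0.0]
force: [-0.0, -0.1, -1.5]
width: 35.2
grasp_force: 40.1
[ 647.20603339 -103.16799594  111.06684032] [ 0.10260405  0.36310354 -1.55727978]
```

View pics/w4.png

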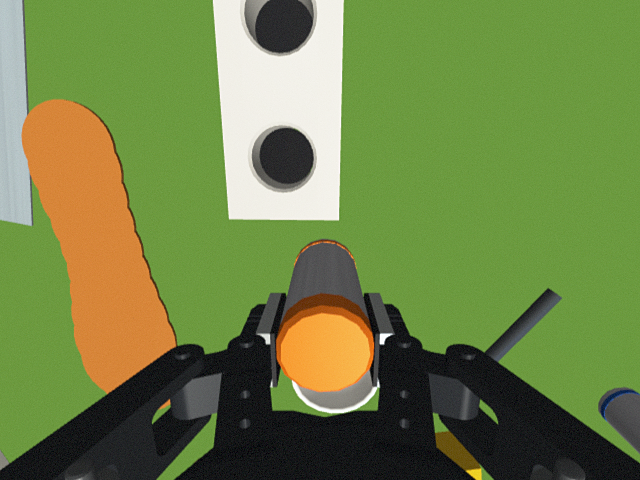

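The wrist view shows the near white socket at (284,158), the far one at (280,15), and the held orange cap at (325,349).

```bash
cat >> h.py <<'E'
def ell(im,m,box,z,mn=600,mx=20000):
    x0,y0,x1,y1=box; cs,_=cv2.findContours(m[y0:y1,x0:x1],cv2.RETR_LIST,cv2.CHAIN_APPROX_NONE)
    cz=-(np.array(im["R"]).T@np.array(im["t"]).ravel())[2]
    for c in cs:
        if mn<cv2.contourArea(c)<mx:
            e=cv2.fitEllipse(cv2.convexHull(c)); u,v=e[0][0]+x0,e[0][1]+y0
            print((round(u,1),round(v,1)),ray(im,u,v,z).round(1),"axes mm",np.round(np.array(e[1])*(cz-z)/im["K"][0][0],1))
E
python3 - <<'E'
from h import *
import pickle
im=pickle.load(open("w4.pkl","rb")); hsv=cv2.cvtColor(im["pixels"],cv2.COLOR_BGR2HSV)
for th in(200,225): ell(im,cv2.inRange(hsv,(0,0,0),(180,80,th)),(240,110,330,205),40)
ell(im,cv2.inRange(hsv,(8,150,200),(25,255,255)),(265,290,385,400),149.5)
print(hsv[158,[230,240,248,252,256,260,310,314,318,325],2])
im=pickle.load(open("w3.pkl","rb")); hsv=cv2.cvtColor(im["pixels"],cv2.COLOR_BGR2HSV)
ell(im,cv2.inRange(hsv,(8,150,200),(25,255,255)),(265,290,385,400),101.5)
E
```

```text
(282.7, 158.6) [ 654.5 -171.7   40. ] axes mm [41.  41.9]
(282.6, 158.3) [ 654.6 -171.9   40. ] axes mm [42.3 42.7]
(326.2, 351.4) [ 645.6 -106.3  149.5] axes mm [24.  29.7]
[241 241 219 107 106  37  41 187 244 242]
(324.8, 349.1) [429.5 -64.8 101.5] axes mm [26.1 30.1]
```

```bash

python3 -m pendant '[{"tx":0.1,"ty":-0.5,"tz":0,"rx":0,"ry":0,"rz":0},{"tx":0.12,"ty":-0.9,"tz":0,"rx":0,"ry":0,"rz":0},{"tx":0.1,"ty":-0.8,"tz":0,"rx":0,"ry":0,"rz":0},{"tx":0,"ty":-0.46,"tz":-0.2,"rx":0,"ry":0,"rz":0},{"tx":0,"ty":0,"tz":-0.3,"rx":0,"ry":0,"rz":0}]'
python3 -m pendant '[{"tx":0,"ty":0,"tz":-0.2,"rx":0,"ry":0,"rz":0},{"tx":0,"ty":0,"tz":-0.1,"rx":0,"ry":0,"rz":0},{"tx":0,"ty":0,"tz":-0.1,"rx":0,"ry":0,"rz":0},{"tx":0,"ty":0,"tz":0,"rx":0,"ry":0,"rz":0},{"tx":0,"ty":0,"tz":0,"rx":0,"ry":0,"rz":0}]'
```

```text
t: 10.3
tool_pos: [655.6, -171.2, 97.7]
orientation: [1.905, -2.498, -0.0]
force: [0.3, 0.3, -1.2]
width: 34.5
grasp_force: 40.1
t: 10.92
tool_pos: [656.0, -169.6, 88.5]
orientation: [-1.908, 2.496, -0.0]
force: [0.3, 0.3, -1.4]
width: 34.9
grasp_force: 40.1
```

```bash

python3 -m pendant '[{"tx":0,"ty":0,"tz":-0.04,"rx":0,"ry":0,"rz":0},{"tx":0,"ty":0,"tz":-0.04,"rx":0,"ry":0,"rz":0},{"tx":0,"ty":0,"tz":-0.04,"rx":0,"ry":0,"rz":0},{"tx":0,"ty":0,"tz":0,"rx":0,"ry":0,"rz":0},{"tx":0,"ty":0,"tz":0,"rx":0,"ry":0,"rz":0}]'
```

```text
t: 11.55
tool_pos: [655.8, -169.8, 85.3]
orientation: [1.907, -2.496, -0.0]
force: [-0.4, -0.2, -1.8]
width: 34.9
grasp_force: 40.1
```

```bash

python3 -m pendant '[{"tx":0,"ty":0,"tz":-0.08,"rx":0,"ry":0,"rz":0},{"tx":0,"ty":0,"tz":-0.08,"rx":0,"ry":0,"rz":0},{"tx":0,"ty":0,"tz":-0.08,"rx":0,"ry":0,"rz":0},{"tx":0,"ty":0,"tz":0,"rx":0,"ry":0,"rz":0},{"tx":0,"ty":0,"tz":0,"rx":0,"ry":0,"rz":0}]'
```

```text
t: 12.18
tool_pos: [655.9, -169.8, 79.3]
orientation: [1.907, -2.496, 0.0]
force: [-0.1, 0.4, -1.0]
width: 34.7
grasp_force: 40.1
```

```bash

python3 -m pendant '[{"tx":0,"ty":0,"tz":-0.08,"rx":0,"ry":0,"rz":0},{"tx":0,"ty":0,"tz":-0.08,"rx":0,"ry":0,"rz":0},{"tx":0,"ty":0,"tz":-0.06,"rx":0,"ry":0,"rz":0},{"tx":0,"ty":0,"tz":0,"rx":0,"ry":0,"rz":0},{"tx":0,"ty":0,"tz":0,"rx":0,"ry":0,"rz":0}]'
```

```text
t: 12.8
tool_pos: [655.9, -169.8, 73.8]
orientation: [-1.907, 2.496, -0.0]
force: [0.1, 0.1, -0.9]
width: 34.7
grasp_force: 40.1
```

```bash

python3 -m pendant '[{"tx":0,"ty":0,"tz":-0.03,"rx":0,"ry":0,"rz":0},{"tx":0,"ty":0,"tz":-0.03,"rx":0,"ry":0,"rz":0},{"tx":0,"ty":0,"tz":0,"rx":0,"ry":0,"rz":0},{"tx":0,"ty":0,"tz":0,"rx":0,"ry":0,"rz":0},{"tx":0,"ty":0,"tz":0,"rx":0,"ry":0,"rz":0}]'
```

```text
t: 13.42
tool_pos: [655.8, -169.8, 72.3]
orientation: [1.907, -2.496, 0.0]
force: [0.4, -0.9, -0.7]
width: 34.8
grasp_force: 40.1
```

```bash

python3 -m pendant '[{"tx":0,"ty":0,"tz":-0.03,"rx":0,"ry":0,"rz":0},{"tx":0,"ty":0,"tz":-0.03,"rx":0,"ry":0,"rz":0},{"tx":0,"ty":0,"tz":-0.02,"rx":0,"ry":0,"rz":0},{"tx":0,"ty":0,"tz":0,"rx":0,"ry":0,"rz":0},{"tx":0,"ty":0,"tz":0,"rx":0,"ry":0,"rz":0}]'
```

```text
t: 14.05
tool_pos: [655.9, -169.8, 70.3]
orientation: [-1.907, 2.496, -0.0]
force: [0.4, 0.5, -0.7]
width: 34.9
grasp_force: 40.1
```

```bash

python3 -m pendant '[{"tx":0,"ty":0,"tz":-0.03,"rx":0,"ry":0,"rz":0},{"tx":0,"ty":0,"tz":-0.03,"rx":0,"ry":0,"rz":0},{"tx":0,"ty":0,"tz":-0.03,"rx":0,"ry":0,"rz":0},{"tx":0,"ty":0,"tz":0,"rx":0,"ry":0,"rz":0},{"tx":0,"ty":0,"tz":0,"rx":0,"ry":0,"rz":0}]'
```

```text
t: 14.68
tool_pos: [655.8, -169.8, 68.0]
orientation: [1.907, -2.496, -0.0]
force: [0.2, -0.0, -1.1]
width: 34.9
grasp_force: 40.1
```

```bash

python3 -m pendant '[{"tx":0,"ty":0,"tz":-0.03,"rx":0,"ry":0,"rz":0},{"tx":0,"ty":0,"tz":-0.03,"rx":0,"ry":0,"rz":0},{"tx":0,"ty":0,"tz":-0.03,"rx":0,"ry":0,"rz":0},{"tx":0,"ty":0,"tz":0,"rx":0,"ry":0,"rz":0},{"tx":0,"ty":0,"tz":0,"rx":0,"ry":0,"rz":0}]'
```

```text
t: 15.3
tool_pos: [656.0, -169.8, 66.0]
orientation: [-1.907, 2.496, -0.0]
force: [0.2, 0.6, 1.1]
width: 34.8
grasp_force: 40.3
```

```bash

python3 -m pendant '[{"tx":0,"ty":0,"tz":-0.02,"rx":0,"ry":0,"rz":0},{"tx":0,"ty":0,"tz":0,"rx":0,"ry":0,"rz":0},{"tx":0,"ty":0,"tz":0,"rx":0,"ry":0,"rz":0},{"tx":0,"ty":0,"tz":0,"rx":0,"ry":0,"rz":0},{"tx":0,"ty":0,"tz":0,"rx":0,"ry":0,"rz":0}]'
python3 -c "
from h import *
s=sensors.state();print(s['force'],s['tool_pos'])"
```

```text
t: 15.92
tool_pos: [656.0, -169.8, 65.5]
orientation: [-1.907, 2.496, -0.0]
force: [-0.7, 0.6, 3.8]
width: 34.8
grasp_force: 40.5
[-0.68226752  0.55111426  3.79354131] [ 655.99205865 -169.80297232   65.48521582]
```

```bash

python3 -m pendant '[{"tx":0,"ty":0,"tz":0.03,"rx":0,"ry":0,"rz":0},{"tx":0,"ty":0,"tz":0,"rx":0,"ry":0,"rz":0},{"tx":0,"ty":0,"tz":0,"rx":0,"ry":0,"rz":0},{"tx":0,"ty":0,"tz":0,"rx":0,"ry":0,"rz":0},{"tx":0,"ty":0,"tz":0,"rx":0,"ry":0,"rz":0}]' - 20
python3 -m pendant '[{"tx":0,"ty":0,"tz":0,"rx":0,"ry":0,"rz":0},{"tx":0,"ty":0,"tz":0,"rx":0,"ry":0,"rz":0},{"tx":0,"ty":0,"tz":0,"rx":0,"ry":0,"rz":0},{"tx":0,"ty":0,"tz":0,"rx":0,"ry":0,"rz":0},{"tx":0,"ty":0,"tz":0,"rx":0,"ry":0,"rz":0}]' 75 
python3 -c "
from h import *
im=vision.get_image('wrist'); cv2.imwrite('pics/w5.png',im['pixels'])"
```

```text
t: 16.55
tool_pos: [655.8, -169.8, 66.0]
orientation: [1.907, -2.496, -0.0]
force: [1.3, -0.2, 0.9]
width: 35.1
grasp_force: 40.3
t: 17.18
tool_pos: [655.8, -169.8, 66.0]
orientation: [1.907, -2.496, -0.0]
force: [-0.4, -0.9, -0.2]
width: 75.4
grasp_force: 0.0
```

View pics/w5.png

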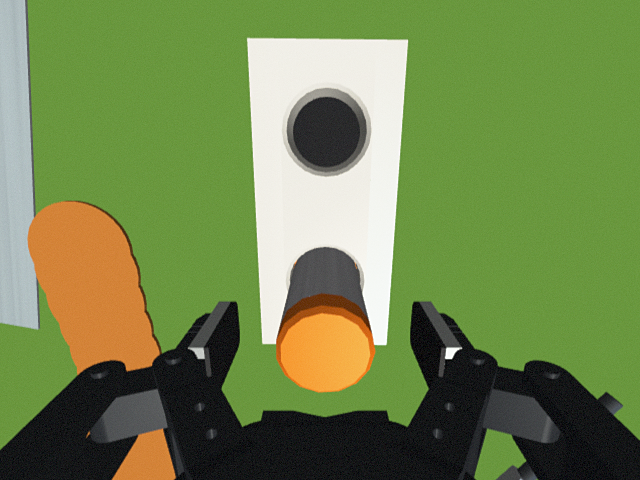

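The orange tube stands upright in its socket, cap at (325,349), with the fingers clear on both sides. The other white socket is at (327,131). Next, the blue tube.

```bash

python3 -m pendant '[{"tx":0,"ty":0,"tz":0.6,"rx":0,"ry":0,"rz":0},{"tx":0,"ty":0,"tz":1,"rx":0,"ry":0,"rz":0},{"tx":0,"ty":0,"tz":1,"rx":0,"ry":0,"rz":0},{"tx":0,"ty":0,"tz":0.8,"rx":0,"ry":0,"rz":0},{"tx":-0.4,"ty":0.5,"tz":0.2,"rx":0,"ry":0,"rz":0.1}]' 85 40
python3 -m pendant '[{"tx":-0.74,"ty":0.93,"tz":0,"rx":0,"ry":0,"rz":0.1},{"tx":-0.74,"ty":0.93,"tz":0,"rx":0,"ry":0,"rz":0.1},{"tx":-0.74,"ty":0.93,"tz":0,"rx":0,"ry":0,"rz":0.1},{"tx":-0.74,"ty":0.93,"tz":0,"rx":0,"ry":0,"rz":0.1},{"tx":-0.74,"ty":0.93,"tz":0,"rx":0,"ry":0,"rz":0.1}]' >/dev/null
python3 -m pendant '[{"tx":-0.74,"ty":0.93,"tz":0,"rx":0,"ry":0,"rz":0.1},{"tx":-0.74,"ty":0.93,"tz":0,"rx":0,"ry":0,"rz":0.1},{"tx":-0.74,"ty":0.93,"tz":0,"rx":0,"ry":0,"rz":0.1},{"tx":-0.74,"ty":0.93,"tz":0,"rx":0,"ry":0,"rz":0.1},{"tx":-0.74,"ty":0.93,"tz":0,"rx":0,"ry":0,"rz":0}]' 
python3 -m pendant '[{"tx":-0.74,"ty":0.93,"tz":0,"rx":0,"ry":0,"rz":0},{"tx":-0.3,"ty":0.4,"tz":0,"rx":0,"ry":0,"rz":0},{"tx":0,"ty":0,"tz":0,"rx":0,"ry":0,"rz":0},{"tx":0,"ty":0,"tz":0,"rx":0,"ry":0,"rz":0},{"tx":0,"ty":0,"tz":0,"rx":0,"ry":0,"rz":0}]' 
python3 - <<'E'
from h import *
im=vision.get_image('wrist'); cv2.imwrite('pics/w6.png',im['pixels'])
hsv=cv2.cvtColor(im["pixels"],cv2.COLOR_BGR2HSV)
ell(im,cv2.inRange(hsv,(100,120,50),(130,255,255)),(240,200,400,420),90)
s=sensors.state();print(s['force'],s['tool_pos'])
E
```

```text
t: 17.85
tool_pos: [646.9, -157.6, 158.5]
orientation: [-1.927, 2.477, -0.004]
force: [0.0, 0.2, -0.4]
width: 84.9
grasp_force: 0.0
t: 19.1
tool_pos: [459.3, 75.9, 156.0]
orientation: [2.119, -2.319, -0.0]
force: [-0.6, -0.0, 1.1]
width: 85.4
grasp_force: 0.0
t: 19.73
tool_pos: [435.1, 108.0, 155.9]
orientation: [2.117, -2.321, 0.0]
force: [1.0, 0.2, 0.7]
width: 85.2
grasp_force: 0.0
(326.9, 260.4) [433.4 107.5  90. ] axes mm [33.  33.4]
[-0.69398828 -0.38553586  0.83924371] [435.09937577 107.97773824 155.89951633]
```

View pics/w6.png

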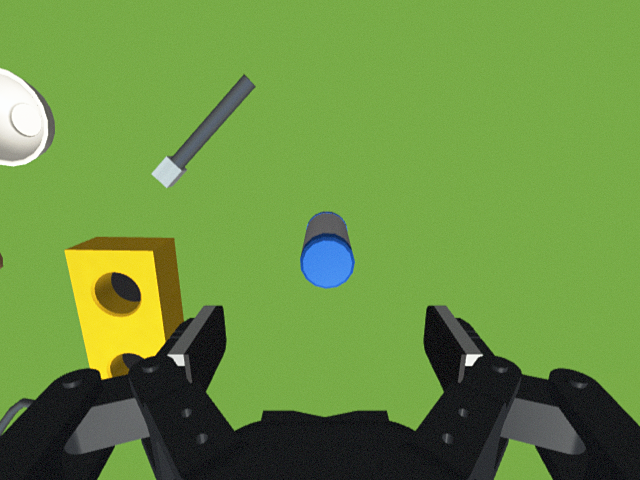

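Blue cap at (327,260), centred between the open fingers, which gives about (433.4, 108). Descending and gripping.

```bash

python3 -m pendant '[{"tx":-0.06,"ty":0.02,"tz":-1,"rx":0,"ry":0,"rz":0},{"tx":0,"ty":0,"tz":-1,"rx":0,"ry":0,"rz":0},{"tx":0,"ty":0,"tz":-1,"rx":0,"ry":0,"rz":0},{"tx":0,"ty":0,"tz":-0.8,"rx":0,"ry":0,"rz":0},{"tx":0,"ty":0,"tz":-0.4,"rx":0,"ry":0,"rz":0}]' 
python3 -m pendant '[{"tx":0,"ty":0,"tz":0,"rx":0,"ry":0,"rz":0},{"tx":0,"ty":0,"tz":0,"rx":0,"ry":0,"rz":0},{"tx":0,"ty":0,"tz":0,"rx":0,"ry":0,"rz":0},{"tx":0,"ty":0,"tz":0,"rx":0,"ry":0,"rz":0},{"tx":0,"ty":0,"tz":0,"rx":0,"ry":0,"rz":0}]' 30 40
python3 -m pendant '[{"tx":0,"ty":0,"tz":0.12,"rx":0,"ry":0,"rz":0},{"tx":0,"ty":0,"tz":0.24,"rx":0,"ry":0,"rz":0},{"tx":0,"ty":0,"tz":0.12,"rx":0,"ry":0,"rz":0},{"tx":0,"ty":0,"tz":0,"rx":0,"ry":0,"rz":0},{"tx":0,"ty":0,"tz":0,"rx":0,"ry":0,"rz":0}]'
for i in 1 2; do python3 -m pendant '[{"tx":0,"ty":0,"tz":0,"rx":0,"ry":0,"rz":0},{"tx":0,"ty":0,"tz":0,"rx":0,"ry":0,"rz":0},{"tx":0,"ty":0,"tz":0,"rx":0,"ry":0,"rz":0},{"tx":0,"ty":0,"tz":0,"rx":0,"ry":0,"rz":0},{"tx":0,"ty":0,"tz":0,"rx":0,"ry":0,"rz":0}]';done
```

```text
t: 20.4
tool_pos: [433.1, 108.3, 50.0]
orientation: [2.116, -2.32, -0.0]
force: [-0.3, 0.5, 0.1]
width: 84.7
grasp_force: 0.0
t: 21.02
tool_pos: [433.8, 109.3, 52.0]
orientation: [-2.117, 2.319, -0.0]
force: [-1.7, -0.0, 7.0]
width: 35.3
grasp_force: 39.9
t: 21.65
tool_pos: [433.3, 108.9, 63.0]
orientation: [2.118, -2.32, -0.0]
force: [-0.5, 0.3, -1.3]
width: 35.0
grasp_force: 40.0
t: 22.28
tool_pos: [433.3, 109.0, 63.0]
orientation: [2.118, -2.32, 0.0]
force: [-0.6, 0.7, -1.0]
width: 35.2
grasp_force: 40.0
t: 22.9
tool_pos: [433.3, 109.0, 63.1]
orientation: [-2.118, 2.32, 0.0]
force: [0.3, 0.4, -1.4]
width: 35.1
grasp_force: 40.0
```

Blue weighs about 1.2 N, so it also goes to the white rack, in the -y socket. I'll route around the placed tube.

```bash

python3 -m pendant '[{"tx":0,"ty":0,"tz":0.5,"rx":0,"ry":0,"rz":0},{"tx":0,"ty":0,"tz":0.9,"rx":0,"ry":0,"rz":0},{"tx":0.15,"ty":-0.95,"tz":0.5,"rx":0,"ry":0,"rz":-0.1},{"tx":0.15,"ty":-0.95,"tz":0,"rx":0,"ry":0,"rz":-0.1},{"tx":0.15,"ty":-0.95,"tz":0,"rx":0,"ry":0,"rz":-0.1}]'
python3 -m pendant '[{"tx":0.15,"ty":-0.95,"tz":0,"rx":0,"ry":0,"rz":-0.1},{"tx":0.15,"ty":-0.95,"tz":0,"rx":0,"ry":0,"rz":-0.1},{"tx":0.15,"ty":-0.95,"tz":0,"rx":0,"ry":0,"rz":-0.1},{"tx":0.15,"ty":-0.95,"tz":0,"rx":0,"ry":0,"rz":-0.1},{"tx":0.15,"ty":-0.95,"tz":0,"rx":0,"ry":0,"rz":-0.1}]'
python3 -m pendant '[{"tx":0.15,"ty":-0.95,"tz":0,"rx":0,"ry":0,"rz":-0.1},{"tx":0.15,"ty":-0.95,"tz":0,"rx":0,"ry":0,"rz":-0.1},{"tx":0.15,"ty":-0.95,"tz":0,"rx":0,"ry":0,"rz":0},{"tx":0.15,"ty":-0.95,"tz":0,"rx":0,"ry":0,"rz":0},{"tx":0.15,"ty":-0.95,"tz":0,"rx":0,"ry":0,"rz":0}]'
python3 -m pendant '[{"tx":0.4,"ty":-0.7,"tz":0,"rx":0,"ry":0,"rz":0},{"tx":0.8,"ty":-0.6,"tz":0,"rx":0,"ry":0,"rz":0},{"tx":0.8,"ty":-0.43,"tz":0,"rx":0,"ry":0,"rz":0},{"tx":0.8,"ty":0,"tz":0,"rx":0,"ry":0,"rz":0},{"tx":0.8,"ty":0,"tz":0,"rx":0,"ry":0,"rz":0}]'
python3 -m pendant '[{"tx":0.8,"ty":0,"tz":0,"rx":0,"ry":0,"rz":0},{"tx":0.8,"ty":0,"tz":0,"rx":0,"ry":0,"rz":0},{"tx":0.6,"ty":0,"tz":0,"rx":0,"ry":0,"rz":0},{"tx":0.3,"ty":0,"tz":0,"rx":0,"ry":0,"rz":0},{"tx":0,"ty":0,"tz":0,"rx":0,"ry":0,"rz":0}]'
python3 -c "
from h import *
im=vision.get_image('wrist'); cv2.imwrite('pics/w7.png',im['pixels'])"
```

```text
t: 23.52
tool_pos: [445.0, 37.2, 111.8]
orientation: [-2.055, 2.374, -0.001]
force: [0.1, -0.4, -0.5]
width: 34.8
grasp_force: 40.1
t: 24.15
tool_pos: [463.6, -81.8, 111.5]
orientation: [-1.95, 2.462, -0.001]
force: [0.6, 0.7, -1.6]
width: 34.9
grasp_force: 40.1
t: 24.78
tool_pos: [482.3, -200.7, 111.5]
orientation: [-1.907, 2.496, -0.001]
force: [0.0, -0.3, -1.9]
width: 35.1
grasp_force: 40.1
t: 25.4
tool_pos: [573.2, -243.3, 110.9]
orientation: [-1.907, 2.496, -0.0]
force: [-0.0, -0.2, -1.5]
width: 34.8
grasp_force: 40.1
t: 26.02
tool_pos: [634.7, -243.0, 110.4]
orientation: [1.907, -2.496, -0.0]
force: [-0.1, -0.4, -1.2]
width: 35.0
grasp_force: 40.1
```

View pics/w7.png

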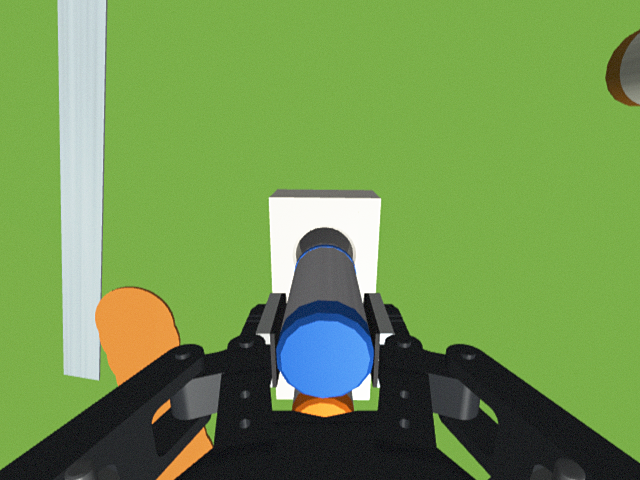

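The blue tube (cap at (325,355)) is in line over the free socket (rim visible at (325,240)), and the orange tube is behind it at (322,405). Lowering.

```bash

python3 -m pendant '[{"tx":0,"ty":0,"tz":-0.3,"rx":0,"ry":0,"rz":0},{"tx":0,"ty":0,"tz":-0.4,"rx":0,"ry":0,"rz":0},{"tx":0,"ty":0,"tz":-0.1,"rx":0,"ry":0,"rz":0},{"tx":0,"ty":0,"tz":-0.05,"rx":0,"ry":0,"rz":0},{"tx":0,"ty":0,"tz":0,"rx":0,"ry":0,"rz":0}]'
```

```text
t: 26.7
tool_pos: [634.7, -243.6, 89.7]
orientation: [1.907, -2.496, 0.001]
force: [0.2, -4.9, 1.9]
width: 35.1
grasp_force: 40.4
```

```bash

python3 -m pendant '[{"tx":0,"ty":0,"tz":-0.05,"rx":0,"ry":0,"rz":0},{"tx":0,"ty":0,"tz":-0.05,"rx":0,"ry":0,"rz":0},{"tx":0,"ty":0,"tz":-0.04,"rx":0,"ry":0,"rz":0},{"tx":0,"ty":0,"tz":0,"rx":0,"ry":0,"rz":0},{"tx":0,"ty":0,"tz":0,"rx":0,"ry":0,"rz":0}]'
```

```text
t: 27.32
tool_pos: [634.6, -243.8, 85.6]
orientation: [1.907, -2.496, 0.001]
force: [-0.7, -6.0, -0.6]
width: 34.9
grasp_force: 40.2
```

The side force of -6 N in y means the tube rides on the +y wall, so I'll shift 1.5 mm toward -y.

```bash

python3 -m pendant '[{"tx":-0.01,"ty":-0.06,"tz":0,"rx":0,"ry":0,"rz":0},{"tx":0,"ty":0,"tz":0,"rx":0,"ry":0,"rz":0},{"tx":0,"ty":0,"tz":0,"rx":0,"ry":0,"rz":0},{"tx":0,"ty":0,"tz":0,"rx":0,"ry":0,"rz":0},{"tx":0,"ty":0,"tz":0,"rx":0,"ry":0,"rz":0}]'
```

```text
t: 27.95
tool_pos: [634.3, -244.4, 85.7]
orientation: [1.908, -2.496, -0.0]
force: [0.3, -2.6, -1.8]
width: 34.9
grasp_force: 40.1
```

```bash

python3 -m pendant '[{"tx":-0.01,"ty":-0.05,"tz":-0.05,"rx":0,"ry":0,"rz":0},{"tx":0,"ty":0,"tz":-0.05,"rx":0,"ry":0,"rz":0},{"tx":0,"ty":0,"tz":-0.02,"rx":0,"ry":0,"rz":0},{"tx":0,"ty":0,"tz":0,"rx":0,"ry":0,"rz":0},{"tx":0,"ty":0,"tz":0,"rx":0,"ry":0,"rz":0}]'
```

```text
t: 28.58
tool_pos: [634.1, -245.7, 82.8]
orientation: [-1.908, 2.496, 0.0]
force: [-0.2, -0.3, -1.8]
width: 35.2
grasp_force: 40.1
```

```bash

python3 -m pendant '[{"tx":0,"ty":0,"tz":-0.1,"rx":0,"ry":0,"rz":0},{"tx":0,"ty":0,"tz":-0.1,"rx":0,"ry":0,"rz":0},{"tx":0,"ty":0,"tz":-0.1,"rx":0,"ry":0,"rz":0},{"tx":0,"ty":0,"tz":-0.08,"rx":0,"ry":0,"rz":0},{"tx":0,"ty":0,"tz":0,"rx":0,"ry":0,"rz":0}]'
```

```text
t: 29.2
tool_pos: [633.9, -245.8, 73.0]
orientation: [1.907, -2.496, -0.0]
force: [0.1, 0.2, -1.1]
width: 35.0
grasp_force: 40.1
```

```bash

python3 -m pendant '[{"tx":0,"ty":0,"tz":-0.03,"rx":0,"ry":0,"rz":0},{"tx":0,"ty":0,"tz":-0.03,"rx":0,"ry":0,"rz":0},{"tx":0,"ty":0,"tz":-0.02,"rx":0,"ry":0,"rz":0},{"tx":0,"ty":0,"tz":0,"rx":0,"ry":0,"rz":0},{"tx":0,"ty":0,"tz":0,"rx":0,"ry":0,"rz":0}]'
```

```text
t: 29.82
tool_pos: [634.1, -245.8, 71.3]
orientation: [1.907, -2.496, 0.0]
force: [-0.4, -0.3, -1.8]
width: 34.8
grasp_force: 40.1
```

```bash

python3 -m pendant '[{"tx":0,"ty":0,"tz":-0.03,"rx":0,"ry":0,"rz":0},{"tx":0,"ty":0,"tz":-0.03,"rx":0,"ry":0,"rz":0},{"tx":0,"ty":0,"tz":-0.03,"rx":0,"ry":0,"rz":0},{"tx":0,"ty":0,"tz":0,"rx":0,"ry":0,"rz":0},{"tx":0,"ty":0,"tz":0,"rx":0,"ry":0,"rz":0}]'
```

```text
t: 30.45
tool_pos: [634.1, -245.8, 69.1]
orientation: [1.907, -2.496, 0.0]
force: [-0.2, 0.4, -0.4]
width: 34.8
grasp_force: 40.1
```

```bash

python3 -m pendant '[{"tx":0,"ty":0,"tz":-0.03,"rx":0,"ry":0,"rz":0},{"tx":0,"ty":0,"tz":-0.03,"rx":0,"ry":0,"rz":0},{"tx":0,"ty":0,"tz":0,"rx":0,"ry":0,"rz":0},{"tx":0,"ty":0,"tz":0,"rx":0,"ry":0,"rz":0},{"tx":0,"ty":0,"tz":0,"rx":0,"ry":0,"rz":0}]'
```

```text
t: 31.08
tool_pos: [634.1, -245.8, 67.6]
orientation: [-1.907, 2.496, -0.0]
force: [0.0, -0.3, -0.8]
width: 35.2
grasp_force: 40.1
```

```bash

python3 -m pendant '[{"tx":0,"ty":0,"tz":-0.03,"rx":0,"ry":0,"rz":0},{"tx":0,"ty":0,"tz":-0.03,"rx":0,"ry":0,"rz":0},{"tx":0,"ty":0,"tz":-0.03,"rx":0,"ry":0,"rz":0},{"tx":0,"ty":0,"tz":0,"rx":0,"ry":0,"rz":0},{"tx":0,"ty":0,"tz":0,"rx":0,"ry":0,"rz":0}]'
```

```text
t: 31.7
tool_pos: [634.1, -245.8, 65.3]
orientation: [1.907, -2.496, 0.0]
force: [-0.1, 0.3, -1.2]
width: 34.7
grasp_force: 40.1
```

```bash

python3 -m pendant '[{"tx":0,"ty":0,"tz":-0.03,"rx":0,"ry":0,"rz":0},{"tx":0,"ty":0,"tz":-0.03,"rx":0,"ry":0,"rz":0},{"tx":0,"ty":0,"tz":-0.03,"rx":0,"ry":0,"rz":0},{"tx":0,"ty":0,"tz":0,"rx":0,"ry":0,"rz":0},{"tx":0,"ty":0,"tz":0,"rx":0,"ry":0,"rz":0}]'
```

```text
t: 32.33
tool_pos: [634.1, -245.8, 63.1]
orientation: [-1.907, 2.496, -0.0]
force: [-0.8, -0.8, -0.9]
width: 35.0
grasp_force: 40.1
```

```bash

python3 -m pendant '[{"tx":0,"ty":0,"tz":-0.03,"rx":0,"ry":0,"rz":0},{"tx":0,"ty":0,"tz":-0.03,"rx":0,"ry":0,"rz":0},{"tx":0,"ty":0,"tz":-0.03,"rx":0,"ry":0,"rz":0},{"tx":0,"ty":0,"tz":0,"rx":0,"ry":0,"rz":0},{"tx":0,"ty":0,"tz":0,"rx":0,"ry":0,"rz":0}]'
```

```text
t: 32.95
tool_pos: [634.3, -245.9, 61.2]
orientation: [-1.907, 2.496, -0.001]
force: [-0.3, -0.5, 3.3]
width: 35.1
grasp_force: 40.5
```

Contact at 3.3 N. I'll relieve the preload to about zero, then release.

```bash

python3 -m pendant '[{"tx":0,"ty":0,"tz":0.03,"rx":0,"ry":0,"rz":0},{"tx":0,"ty":0,"tz":0,"rx":0,"ry":0,"rz":0},{"tx":0,"ty":0,"tz":0,"rx":0,"ry":0,"rz":0},{"tx":0,"ty":0,"tz":0,"rx":0,"ry":0,"rz":0},{"tx":0,"ty":0,"tz":0,"rx":0,"ry":0,"rz":0}]'
```

```text
t: 33.58
tool_pos: [634.1, -245.8, 61.5]
orientation: [-1.907, 2.496, -0.0]
force: [0.2, -0.4, 1.3]
width: 34.9
grasp_force: 40.4
```

```bash

python3 -m pendant '[{"tx":0,"ty":0,"tz":0.01,"rx":0,"ry":0,"rz":0},{"tx":0,"ty":0,"tz":0,"rx":0,"ry":0,"rz":0},{"tx":0,"ty":0,"tz":0,"rx":0,"ry":0,"rz":0},{"tx":0,"ty":0,"tz":0,"rx":0,"ry":0,"rz":0},{"tx":0,"ty":0,"tz":0,"rx":0,"ry":0,"rz":0}]'
python3 -m pendant '[{"tx":0,"ty":0,"tz":0,"rx":0,"ry":0,"rz":0},{"tx":0,"ty":0,"tz":0,"rx":0,"ry":0,"rz":0},{"tx":0,"ty":0,"tz":0,"rx":0,"ry":0,"rz":0},{"tx":0,"ty":0,"tz":0,"rx":0,"ry":0,"rz":0},{"tx":0,"ty":0,"tz":0,"rx":0,"ry":0,"rz":0}]' 75
python3 -m pendant '[{"tx":0,"ty":0,"tz":0.5,"rx":0,"ry":0,"rz":0},{"tx":0,"ty":0,"tz":1,"rx":0,"ry":0,"rz":0},{"tx":0,"ty":0,"tz":1,"rx":0,"ry":0,"rz":0},{"tx":0,"ty":0,"tz":1,"rx":0,"ry":0,"rz":0},{"tx":0,"ty":0,"tz":0.8,"rx":0,"ry":0,"rz":0}]'
python3 -m pendant '[{"tx":-0.8,"ty":0,"tz":0.5,"rx":0,"ry":0,"rz":0},{"tx":-0.8,"ty":0,"tz":0.5,"rx":0,"ry":0,"rz":0},{"tx":-0.8,"ty":0,"tz":0,"rx":0,"ry":0,"rz":0},{"tx":-0.5,"ty":0,"tz":0,"rx":0,"ry":0,"rz":0},{"tx":0,"ty":0,"tz":0,"rx":0,"ry":0,"rz":0}]'
python3 -c "
from h import *
im=vision.get_image('scene'); cv2.imwrite('pics/s8.png',cv2.resize(im['pixels'][180:320,130:330],None,fx=3,fy=3))"
```

```text
t: 34.2
tool_pos: [633.9, -245.7, 61.7]
orientation: [1.907, -2.496, -0.0]
force: [-0.2, -0.1, 0.7]
width: 35.0
grasp_force: 40.3
t: 34.83
tool_pos: [634.1, -245.8, 61.8]
orientation: [1.907, -2.496, -0.0]
force: [-0.0, -0.1, 0.7]
width: 75.1
grasp_force: 0.0
t: 35.45
tool_pos: [634.5, -246.0, 171.7]
orientation: [-1.907, 2.495, -0.002]
force: [-0.2, 1.0, 0.1]
width: 75.3
grasp_force: 0.0
t: 36.08
tool_pos: [561.2, -245.9, 195.1]
orientation: [-1.907, 2.496, -0.001]
force: [0.8, 0.7, -0.6]
width: 74.7
grasp_force: 0.0
```

View pics/s8.png

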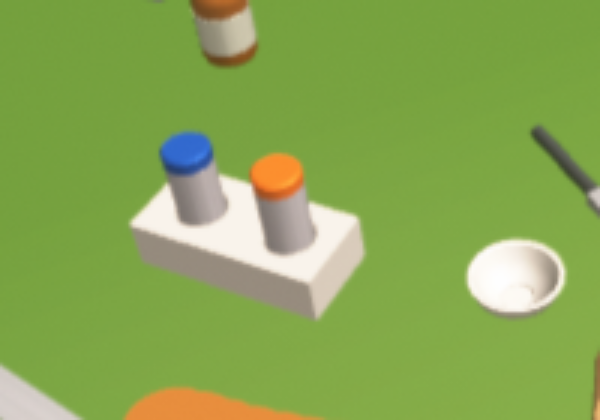

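Both tubes stand upright in the white rack, blue cap at (187,152) and orange cap at (277,175) in the crop. The dish, punch and dye bottle have not moved, and the arm is clear.

```bash
python3 -c "
from rig import manip
print(manip.sign_off())"
```

```text
the job is handed in; nothing more can be done
None
```

I handed the job in at about 36 s: both tubes felt light (about 1.2–1.4 N, roughly 130 g each), so both stand released on their seats in the white rack; no verdict came back.

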